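Slide a label plate out over the end of its rack

TASK

Two label-plate blanks lie in the lanes of the low wooden rack. Push the blue one gently along its lane, toward the robot's left, until it overhangs the rack's end and its white cross line is level with that end, so that its edge is free for someone to take hold of. Only push it with the fingertips, do not grip or lift it; leave the yellow plate and everything else where they are.

Things in the scene. Friction and masses are not known exactly. Their poses are not given: they have to be found in the camera images.
- rack: Fixed low plywood rack, 176 mm deep (its x) and 240 mm long (its y); origin at the centre of its underside on the table. Its +y axis runs along the lanes toward the robot's left (turned up to 0.25 rad either way). The lane floor is 36 mm above the origin. Two lanes, 76 mm wide, centred on x = -42 mm and x = +42 mm, between three wooden ribs (8 mm wide, 8 mm high above the lane floor, at x = -84, 0, +84 mm). Both ends are open; the end to overhang is at y = +120 mm.
- rack_end (a point): Middle of the top edge of the rack's left end (rack x = 0, y = +120 mm, at lane-floor height, 36 mm above the table).
- blue_plate: Loose blue metal plate, 70 mm wide (its x), 120 mm long (its y), 6 mm thick, about 0.16 kg; lies flat in one of the two lanes (which one varies), its y along the rack's y with about 3 mm of play to each rib. Origin at the centre of its underside. Its leading edge is at y = +60 mm, its rear edge at y = -60 mm. At the start it lies wholly on the rack, with at least 35 mm of free lane behind its rear edge; it slides with ordinary friction and stays where it is left.
- blue_plate_line (a point): Middle of the white line painted across the top of the blue plate, 3 mm wide, parallel to the leading edge and 30 mm behind it (plate y = +30 mm, z = +6 mm).
- yellow_plate: Loose yellow plate of the same shape and marking in the other lane; to be left alone. Origin at the centre of its underside.
- stamp: Wooden block stamp with red rubber face up, 50 x 52 x 27 mm, loose on the table beside the rack; a bystander. Origin under its centre.
- loupe: Black loupe, 34 mm across, 30 mm high, loose on the table beside the rack; a bystander. Origin under its centre.
- pot: Frosted lidded pot, 50 mm across, 38 mm high, loose on the table behind the rack; a bystander. Origin under its centre.

How it is judged:
By the outcome, as a careful person would: the job done as asked, in the order asked, and still so for the second after the job is handed in, with the robot touching nothing.
It also fails if it takes over 35 s, if anything falls off the work surface, if the arm or the gripper's body presses on something with over 40 N, if the wrist force passes 120 N, or if a joint passes its speed limit or range.

ROBOT

A 6-joint arm with a two-finger parallel gripper is mounted at the origin on the work surface; the furniture and walls round the work are solid. World frame = base frame: x ahead of the robot, y to its left, z up, the work surface at z = 0. Lengths are in m, angles in degrees, forces in N, time in s.
With the tool pointing down it reaches from about 0.35 to 0.875 m from the base axis. Payload 4.2 kg.
Tool frame: the origin (TCP) lies at the very end of the fingers, on their centre line; the grasp point (between the pads) lies 19 mm behind it; z points along the fingers, y is the line along which they close (so a half turn about z gives the same grasp; the last joint's range is limited). The gripper opens to 87 mm and grips with 3 to 60 N. Pads are 19 mm wide; open, the fingers measure 117 mm over their backs; the gripper's body (75 mm by 190 mm) begins 51 mm behind the grasp point.
Start: joints at [78.415, 22.042, 0.453, 0, -68.411, -14.817], TCP at [0.278, 0.56, 0.223] pointing down, gripper open.
Joint ranges: [-179.83, 179.83], [-69.29, 118.12], [-61.27, 80.66], [-181.25, 117.63], [-171.15, -9.14], [-177.46, 177.46]. Speed limits (degrees/s): [159.86, 159.86, 180, 180, 180, 180].

INTERFACE

Orientations are given as a 3x3 rotation matrix whose columns are the frame's x, y, z axes.
In Python, from workcell import bot, vision gives the robot as it stands.
- The arm moves only by the tool step_arm, never from a script. Its argument "deltas" is a list of rows, each a list of 2 entries, a list of its own where there are three numbers: the shift along the tool's x, y, z in m, then the turn about the tool's z in degrees. In form: [[[tx, ty, tz], twist], ...]. A call has 1 to 5 rows; each row shifts and turns the commanded pose from where the row before left it, along the tool's axes as they then stand; what a row does not reach is not made up. A row lasts 1/8 s, in which the tool goes at most 62.5 mm and 10.7 degrees, less where a joint would pass 70% of its speed; a pose out of reach is approached as far as the arm can. A call with a gripper value outside its range is refused whole. "hand" is the finger opening in m, from 0 to 0.087, set as the call begins (left out, the last holds). The fingers move at their own pace and stop on an object; the grip force is fixed at half the most. Time passes only in rows, so rows that do not move let the fingers close. It gives the time, the measured TCP pose, the force, the opening and the grip force at its end, in the units of the state.
- bot.state(): the state, without advancing time (a new reading comes with each control period).
- vision.snapshot(name): name is "side" or "top"; returns a dict with "pixels" (384x512x3 uint8, red, green, blue), "depth" (384x512 float32, m along the optical axis (not along the pixel's ray), 0 where there is no reading), "K" (3x3 intrinsics, pixels), "R" (3x3) and "t" (3): a world point X has camera coordinates R X + t. Camera axes: x right, y down, z forward; pixel columns grow to the right and rows downward; lengths in m; the calibration is good to about 2 mm. A picture is of the moment at which its call begins.
- bot.job_done(): hands the job in; it is judged then, once.
The state is a dict: "time": time; "joint_positions": joint angles; "qd": joint speeds; "joint_efforts": joint torques, N m; "eef_pos": TCP position; "ee_rot": TCP orientation; "wrist_force": force on the tool from outside, world axes, zero at the start; "torque": the same for the moment, N m; "grip_width": opening from 0.0 (shut) to 1.0 (fully open); "grasp_force": force on a finger pad.
Only numpy, scipy, OpenCV 4.12 (cv2) and the standard library are available. Lean on these libraries where they do the work, as an engineer would, in place of code of your own. Each camera call takes 0.05 s, during which the arm holds its last target. There are 200 camera calls.

## Working session

There is one attempt and no reset: what is moved stays moved. The work goes in short steps, Python scripts to look and compute and a tool call to move; the robot and the scene stay as the last step left them, time stands still between calls to the robot, and variables do not carry over. Pictures are saved under pics/ and viewed, at most 10 in all, crops included, and the job is handed in when it is done.

Besides the shell and the picture viewer there is one more tool, called after "Request:" as a command line: name --argument value ..., lists and objects as JSON in quotes. step_arm: Moves the arm, as the interface text tells. Its arguments: {"type":"object","properties":{"deltas":{"type":"array","items":{"type":"array"}},"hand":{"type":"number"}},"required":["deltas"]}

```bash
mkdir -p pics; cat > h.py <<'E'
import numpy as np, cv2
from workcell import bot, vision
def cloud(s):
    K,R,t,d=s["K"],np.array(s["R"]),np.array(s["t"]),s["depth"]
    v,u=np.mgrid[:d.shape[0],:d.shape[1]]
    c=np.stack([(u-K[0][2])/K[0][0]*d,(v-K[1][2])/K[1][1]*d,d],-1)
    return (c-t)@R
def save(s,n): cv2.imwrite("pics/"+n+".png",s["pixels"][...,::-1])
E
python3 - <<'E'
from h import *
for n in("top","side"):
    s=vision.snapshot(n);save(s,n+"0");np.savez(n+"0.npz",**s)
st=bot.state();print(st["time"],st["eef_pos"],np.round(st["ee_rot"],3),st["grip_width"])
E
```

```text
0.1 [0.27765538 0.55935825 0.22157517] [[ 0.896 -0.445 -0.001]
 [-0.445 -0.896 -0.002]
 [ 0.     0.002 -1.   ]] 0.9996682893799714
```

View pics/top0.png

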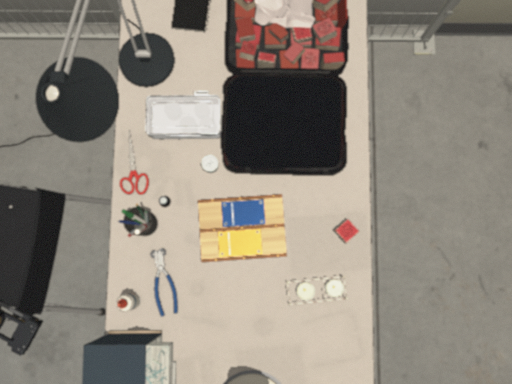

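View pics/side0.png

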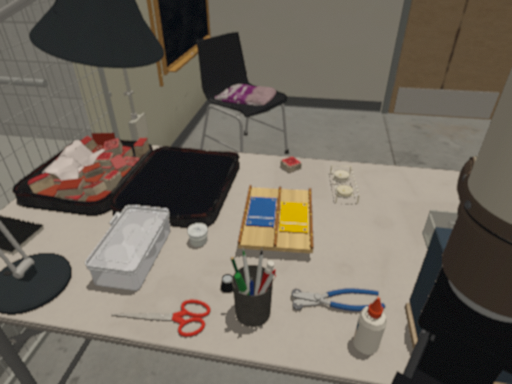

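The top view has the blue plate in the far lane at about (242,213), with its white line at about (228,213). The rack's left end is near column 199, the stamp at (346,230) and the pot at (209,163). The side view agrees.

```bash
cat >> h.py <<'E'
def ray(s,u,v,z):
    """intersect pixel rays with plane z"""
    K,R,t=np.array(s["K"]),np.array(s["R"]),np.array(s["t"])
    p=np.stack([u,v,np.ones_like(u)],-1).astype(float)@np.linalg.inv(K).T@R
    c=-R.T@t
    return c+p*((z-c[2])/p[...,2])[...,None]
def rect(pts):
    (c,wh,a)=cv2.minAreaRect(pts[:,:2].astype(np.float32)*1000); return np.round(c,1),np.round(wh,1),round(a,2)
def masks(s,x0=.3,x1=.85):
    P=cloud(s);hsv=cv2.cvtColor(s["pixels"],cv2.COLOR_RGB2HSV);h,S,V=hsv[...,0],hsv[...,1],hsv[...,2]
    return P,h,S,V
E
python3 - <<'E'
from h import *
for n in("top","side"):
    s=dict(np.load(n+"0.npz"));P,h,S,V=masks(s)
    v,u=np.mgrid[:384,:512]
    if n=="top": roi=(u>190)&(u<295)&(v>185)&(v<270)
    else: roi=(u>230)&(u<325)&(v>180)&(v<260)
    print(n,"cam",np.round(-s["R"].T@s["t"],3),"f",s["K"][0][0])
    for nm,m,z in(("rack",roi&(P[...,2]>.028)&(P[...,2]<.06),.04),("blue",roi&(h>100)&(h<125)&(S>120),.042),("yel",roi&(h>20)&(h<32)&(S>190),.042)):
        m=cv2.morphologyEx(m.astype(np.uint8),cv2.MORPH_OPEN,np.ones((2,2)))>0
        nn,lab,stt,_=cv2.connectedComponentsWithStats(m.astype(np.uint8))
        if nm=="rack": m=lab==1+np.argmax(stt[1:,4])
        print(nm,m.sum(),"z med",np.median(P[m][:,2]).round(4),rect(ray(s,u[m],v[m],z)))
s=dict(np.load("top0.npz"));P=cloud(s)
for nm,(u,v) in dict(stamp=(346,230),pot=(209,163),loupe=(165,201),tray=(285,165),glass=(335,290)).items(): print(nm,P[v,u].round(3))
print(s["pixels"][213,195:270].tolist())
c=cv2.resize(s["pixels"][185:270,185:300],None,fx=6,fy=6,interpolation=cv2.INTER_CUBIC);cv2.imwrite("pics/c0.png",c[...,::-1])
E
```

```text
top cam [ 0.406 -0.013  1.377] f 476.6732973926253
rack 5308 z med 0.0394 (array([500.4,  31.2]), array([176.3, 239.6]), 4.66)
blue 728 z med 0.0421 (array([542.5,  26.7]), array([ 63.6, 111.6]), 4.9)
yel 0 z med nan (array([0., 0.]), array([0., 0.]), 0.0)
side cam [0.42  0.784 0.629] f 370.8876384606613
rack 4222 z med 0.0378 (array([498.8,  45.7]), array([175.4, 253.1]), 4.51)
blue 528 z med 0.04 (array([540.2,  41.9]), array([ 63.3, 112.3]), 4.64)
yel 631 z med 0.0401 (array([458.8,  49.3]), array([ 65.6, 119.1]), 3.9)
stamp [ 0.501 -0.262  0.031]
pot [0.687 0.129 0.04 ]
loupe [0.578 0.254 0.028]
tray [ 0.685 -0.089  0.034]
glass [ 0.332 -0.232  0.014]
  return _methods._mean(a, axis=axis, dtype=dtype,
  ret = ret.dtype.type(ret / rcount)
```

View pics/c0.png

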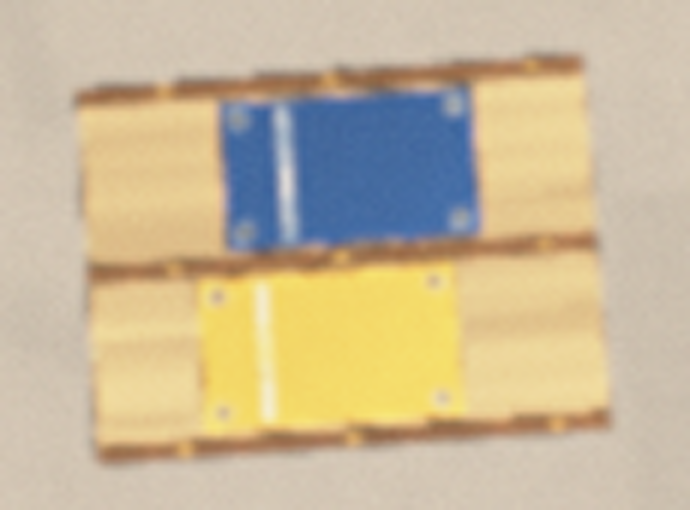

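The crop confirms it: the blue plate is in the far lane and its line is left of centre. The rack and plate sizes match the given values, and the yaw is about +4.7°. Next I'll take sub-pixel profiles in the rack frame.

```bash
cat >> h.py <<'E'
YAW=np.radians(4.66);C=np.array([.5004,.0312])
Rz=np.array([[np.cos(YAW),-np.sin(YAW)],[np.sin(YAW),np.cos(YAW)]])
def warp(s,z,xs,ys):
    X,Y=np.meshgrid(xs,ys,indexing="ij")
    w=np.stack([X,Y],-1)@Rz.T+C
    p=np.concatenate([w,np.full(X.shape+(1,),z)],-1)@np.array(s["R"]).T+s["t"]
    q=p@np.array(s["K"]).T;q=(q[...,:2]/q[...,2:]).astype(np.float32)
    return cv2.remap(s["pixels"].astype(np.float32),q[...,0],q[...,1],cv2.INTER_CUBIC)
def cross(y,p,lo,hi,lev=None):
    m=(y>=lo)&(y<=hi);y,p=y[m],p[m];lev=(p[:8].mean()+p[-8:].mean())/2 if lev is None else lev
    i=np.flatnonzero((p[:-1]-lev)*(p[1:]-lev)<=0);return np.round((y[i]+(lev-p[i])/(p[i+1]-p[i])*(y[1]-y[0]))*1000,2)
def line(s,lo,hi,xc=.042,z=.042):
    y=np.arange(lo,hi,.0002);p=warp(s,z,np.arange(xc-.022,xc+.022,.001),y).mean(0)
    r=p[:,0];w=np.clip(r-(np.median(r)+.35*(r.max()-np.median(r))),0,None);return (w*y).sum()/w.sum()*1000
E
python3 - <<'E'
from h import *
ys=np.arange(-.17,.17,.0005)
for n in("top","side"):
    s=dict(np.load(n+"0.npz"));print(n)
    for xc in(-.06,-.042,-.025,.025,.042,.06):
        p=warp(s,.036,np.arange(xc-.006,xc+.006,.001),ys).mean(0)[:,2]
        print(xc,"left end",cross(ys,p,.105,.135),"right",cross(ys,p,-.135,-.105))
    p=warp(s,.042,np.arange(.025,.06,.001),ys).mean(0)
    r=p[:,0]; print("blue edges",cross(ys,r,-.09,.09,150))
    for xc in(.03,.054):print("line",line(s,.01,.04,xc))
    q=warp(s,.042,np.arange(-.1,.1,.0005),np.arange(-.02,0,.001)).mean(1)[:,0];print("x edges",cross(np.arange(-.1,.1,.0005),q,0.,.09,130))
    if n=="top":
        P=cloud(s);a=P[200:240,118:158,2];print("cup max z",a.max());a=P[:,110:,2];print("max z",a.max(),np.unravel_index(a.argmax(),a.shape))
        m=(P[...,2]>.1)&(P[...,2]<1.2);vv,uu=np.nonzero(m);print("tall x,y", rect(P[m]) );
        for lo in(.1,.15,.2,.25):
            m=(P[...,2]>lo)&(P[...,1]<.45)&(P[...,0]>0.1);
            if m.any():print(lo,np.percentile(P[m],[0,100],axis=0).round(2).tolist())
st=bot.state();e=st["eef_pos"];print("TCP in rack",(e[:2]-C)@Rz,e[2]); R=np.array(st["ee_rot"]);print("yaw tool x",np.degrees(np.arctan2(R[1,0],R[0,0])))
E
```

```text
top
-0.06 left end [124.78] right [-116.93]
-0.042 left end [123.58] right [-119.23]
-0.025 left end [120.96] right [-117.33]
0.025 left end [121.06] right [-118.48]
0.042 left end [124.85] right [-120.23]
0.06 left end [122.69] right [-118.67]
blue edges [-63.54  21.95  28.56  54.02]
line 25.242453723308195
line 25.227015623186375
x edges [ 9.49 78.29]
cup max z 1.3774599289224223
max z 1.3774599289224223 (np.int64(0), np.int64(28))
tall x,y (array([567.3, 433.8]), array([962.7, 399.4]), 6.89)
0.1 [[0.11, -0.01, 0.1], [1.06, 0.41, 1.38]]
0.15 [[0.11, -0.01, 0.15], [1.06, 0.41, 1.38]]
0.2 [[0.12, -0.01, 0.2], [1.06, 0.41, 1.38]]
0.25 [[0.41, -0.01, 0.25], [1.06, 0.41, 1.38]]
side
-0.06 left end [126.62] right [-113.]
-0.042 left end [126.64] right [-112.4]
-0.025 left end [126.85] right [-113.01]
0.025 left end [126.16] right [-112.63]
0.042 left end [126.37] right [-112.73]
0.06 left end [126.32] right [-112.6]
blue edges [-58.63  65.64]
line 28.854878976820977
line 28.888419794450947
x edges [ 6.43 77.85]
TCP in rack [-0.1790993   0.54450872] 0.22157516765700797
yaw tool x -26.411017264477294
```

```bash
python3 - <<'E'
from h import *
s=dict(np.load("top0.npz"));P=cloud(s);d=s["depth"]>0
for u,v in((77,80),(145,65),(60,98),(137,215),(130,222),(125,300),(120,360)): print(u,v,P[v,u].round(3),d[v,u])
for lo in(.08,.12,.16,.2,.25):
    m=d&(P[...,2]>lo)&(P[...,1]<.7)&(P[...,1]>-.3)&(P[...,0]>.15)&(P[...,0]<.7)
    if m.any():print(lo,m.sum(),np.percentile(P[m],[0,100],axis=0).round(2).tolist())
E
```

```text
77 80 [0.717 0.304 0.585] True
145 65 [0.985 0.328 0.027] True
60 98 [0.671 0.315 0.624] True
137 215 [0.539 0.337 0.008] True
130 222 [0.512 0.337 0.082] True
125 300 [0.304 0.335 0.101] True
120 360 [0.174 0.309 0.218] True
0.08 8145 [[0.15, 0.18, 0.08], [0.7, 0.6, 0.64]]
0.12 7550 [[0.15, 0.18, 0.12], [0.7, 0.6, 0.64]]
0.16 7243 [[0.15, 0.18, 0.16], [0.7, 0.6, 0.64]]
0.2 6505 [[0.15, 0.19, 0.2], [0.7, 0.6, 0.64]]
0.25 4659 [[0.2, 0.25, 0.29], [0.7, 0.56, 0.64]]
```

Request:
step_arm --deltas '[[[0, 0, -0.02], 9.8], [[0, 0, -0.02], 9.8], [[0, 0, -0.02], 9.8], [[0, 0, 0], 9.8], [[0, 0, 0], 9.8]]' --hand 0.02

```text
time: 0.72
eef_pos: [0.2777, 0.5596, 0.2822]
ee_rot: [[0.246, -0.969, -0.001], [-0.969, -0.246, -0.001], [0.0, 0.001, -1.0]]
wrist_force: [-0.2, 0.2, -0.4]
grip_width: 0.516
grasp_force: 0.0
```

Request:
step_arm --deltas '[[[0, 0, 0], 9.6], [[0.045, -0.016, 0], 0], [[0.045, -0.016, 0], 0], [[0.045, -0.016, 0], 0], [[0.045, -0.016, 0], 0]]'

```text
time: 1.35
eef_pos: [0.3576, 0.3844, 0.2821]
ee_rot: [[0.087, -0.996, -0.001], [-0.996, -0.087, -0.001], [0.001, 0.001, -1.0]]
wrist_force: [0.1, 0.1, 0.6]
grip_width: 0.235
grasp_force: 0.0
```

Request:
step_arm --deltas '[[[0.045, -0.016, 0], 0], [[0.045, -0.016, 0], 0], [[0.045, -0.016, 0], 0], [[0.045, -0.016, 0], 0], [[0.045, -0.016, 0], 0]]'

```text
time: 1.98
eef_pos: [0.4568, 0.1673, 0.2823]
ee_rot: [[0.087, -0.996, -0.0], [-0.996, -0.087, -0.0], [0.0, 0.0, -1.0]]
wrist_force: [0.7, 0.5, 0.5]
grip_width: 0.23
grasp_force: 0.0
```

Request:
step_arm --deltas '[[[0.045, -0.016, 0], 0], [[0.045, -0.016, 0], 0], [[0.045, -0.016, 0], 0], [[0.04, -0.014, 0], 0], [[0.02, 0, 0], 0]]'

```text
time: 2.6
eef_pos: [0.5357, -0.0219, 0.2816]
ee_rot: [[0.085, -0.996, -0.002], [-0.996, -0.085, -0.0], [0.0, 0.002, -1.0]]
wrist_force: [-0.4, -0.4, -0.8]
grip_width: 0.229
grasp_force: 0.0
```

```bash
cat > w.py <<'E'
from h import *
st=bot.state();e=st["eef_pos"];R=np.array(st["ee_rot"]);print("t",st["time"],"rack",((e[:2]-C)@Rz*1000).round(2),"z",e[2],"yaw",np.degrees(np.arctan2(R[1,0],R[0,0])),"F",st["wrist_force"],st["grip_width"])
E
python3 w.py
```

```text
t 2.6 rack [ 30.9  -55.75] z 0.28158891310545164 yaw -85.13550572388954 F [-0.36760574 -0.40130826 -0.84279779] 0.22889230413612993
```

Request:
step_arm --deltas '[[[0.018, -0.006, 0], 0], [[0.017, -0.006, 0], 0], [[0, 0, 0.05], 0], [[0, 0, 0.05], 0], [[0, 0, 0.05], 0]]'

```text
time: 3.22
eef_pos: [0.5508, -0.0538, 0.1313]
ee_rot: [[0.088, -0.996, 0.001], [-0.996, -0.088, 0.0], [-0.0, -0.001, -1.0]]
wrist_force: [0.9, 0.3, 0.3]
grip_width: 0.23
grasp_force: 0.0
```

Request:
step_arm --deltas '[[[0, 0, 0.03], 0], [[0, 0, 0.02], 0], [[0, 0, 0.01], 0], [[0, 0, 0], 0], [[0, 0, 0], 0]]'

```text
time: 3.85
eef_pos: [0.5512, -0.0537, 0.0735]
ee_rot: [[0.088, -0.996, 0.002], [-0.996, -0.088, 0.0], [0.0, -0.002, -1.0]]
wrist_force: [0.4, -0.1, 0.2]
grip_width: 0.231
grasp_force: 0.0
```

```bash
python3 - <<'E'
import w
from h import *
s=vision.snapshot("side");c=cv2.resize(s["pixels"][170:265,210:340],None,fx=6,fy=6,interpolation=cv2.INTER_CUBIC);cv2.imwrite("pics/c1.png",c[...,::-1])
E
```

```text
t 3.85 rack [ 43.77 -88.74] z 0.07353577259746642 yaw -84.97938885702325 F [ 0.3765268  -0.12746771  0.16652917] 0.2307373096032713
```

View pics/c1.png

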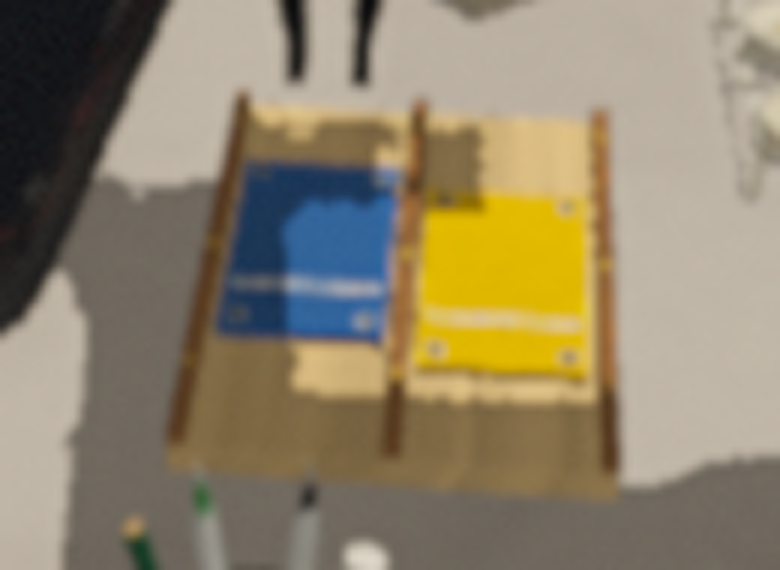

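The side view puts both fingertips (crop x 295–360) centred over the blue lane, behind the plate's rear edge. I'll descend to about 3 mm above the lane floor.

Request:
step_arm --deltas '[[[0, 0, 0.015], 0], [[0, 0, 0.01], 0], [[0, 0, 0.006], 0], [[0, 0, 0.003], 0], [[0, 0, 0], 0]]'

```text
time: 4.53
eef_pos: [0.5503, -0.0538, 0.0383]
ee_rot: [[0.087, -0.996, -0.0], [-0.996, -0.087, -0.0], [0.0, 0.0, -1.0]]
wrist_force: [0.3, 0.3, -0.3]
grip_width: 0.232
grasp_force: 0.0
```

```bash
python3 w.py
```

```text
t 4.525 rack [ 42.86 -88.77] z 0.0383140305603639 yaw -84.99905623106578 F [ 0.28306495  0.2737453  -0.26229878] 0.23187456503771317
```

Request:
step_arm --deltas '[[[-0.006, 0, 0], 0], [[-0.006, 0, 0], 0], [[-0.006, 0, 0], 0], [[-0.006, 0, 0], 0], [[-0.006, 0, 0], 0]]'

```text
time: 5.15
eef_pos: [0.5479, -0.0235, 0.0388]
ee_rot: [[0.087, -0.996, 0.0], [-0.996, -0.087, -0.0], [0.0, -0.0, -1.0]]
wrist_force: [0.7, -1.1, 1.5]
grip_width: 0.231
grasp_force: 0.7
```

Request:
step_arm --deltas '[[[-0.006, 0, 0], 0], [[-0.006, 0, 0], 0], [[-0.006, 0, 0], 0], [[-0.006, 0, 0], 0], [[-0.006, 0, 0], 0]]'

```text
time: 5.78
eef_pos: [0.5451, 0.0064, 0.0385]
ee_rot: [[0.087, -0.996, -0.0], [-0.996, -0.087, -0.0], [0.0, 0.0, -1.0]]
wrist_force: [0.3, -0.6, 1.5]
grip_width: 0.226
grasp_force: 0.7
```

Request:
step_arm --deltas '[[[-0.006, 0, 0], 0], [[-0.006, 0, 0], 0], [[-0.006, 0, 0], 0], [[-0.004, 0, 0], 0], [[-0.002, 0, 0], 0]]'

```text
time: 6.4
eef_pos: [0.543, 0.0302, 0.0385]
ee_rot: [[0.087, -0.996, -0.0], [-0.996, -0.087, 0.0], [-0.0, 0.0, -1.0]]
wrist_force: [-0.6, -2.2, 0.8]
grip_width: 0.229
grasp_force: 0.7
```

```bash
cat > m.py <<'E'
import w
from h import *
for n in("top","side"):
    s=vision.snapshot(n);np.savez(n+"1.npz",**s)
    ys=np.arange(.03,.19,.0005);p=warp(s,.042,np.arange(.022,.062,.001),ys).mean(0)
    k=p[:,0]-.9*p[:,2]  # blue: very negative
    print(n,"line",line(s,.07,.145,.042) , [round(line(s,.07,.145,x),1) for x in(.03,.054)])
    w_=warp(s,.042,np.arange(-.095,.095,.00035),np.arange(-.14,.19,.0006)).clip(0,255).astype(np.uint8)
    cv2.imwrite(f"pics/{n}_w.png",w_[::-1,::-1,::-1])
E
python3 m.py; cp pics/top_w.png pics/tw1.png
```

```text
t 6.4 rack [42.39 -4.48] z 0.038521966036967226 yaw -84.99051415990075 F [-0.63322247 -2.15243321  0.76837975] 0.2290073032641142
top line 116.06333495324736 [np.float64(112.3), np.float64(107.2)]
side line 125.51826147055489 [np.float64(120.9), np.float64(131.8)]
```

View pics/tw1.png

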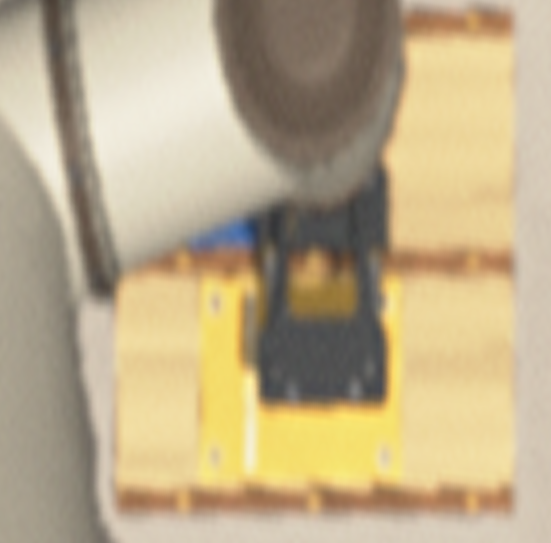

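The wrist hides the blue plate in the top view, so I'll use the side view.

```bash
python3 - <<'E'
from h import *
s=dict(np.load("side1.npz"));c=cv2.resize(s["pixels"][180:260,225:325],None,fx=7,fy=7,interpolation=cv2.INTER_CUBIC);cv2.imwrite("pics/c2.png",c[...,::-1])
ys=np.arange(.03,.17,.0005)
for xc in(.025,.042,.058):
    p=warp(s,.042,np.arange(xc-.006,xc+.006,.001),ys).mean(0); print(p[::6].round().astype(int).tolist())
E
```

```text
[[29, 56, 89], [28, 56, 89], [28, 55, 88], [28, 54, 87], [27, 54, 86], [29, 57, 93], [34, 70, 112], [42, 85, 134], [49, 96, 149], [51, 101, 155], [51, 101, 155], [50, 100, 154], [50, 100, 154], [50, 100, 155], [50, 100, 154], [50, 100, 154], [50, 100, 154], [50, 100, 154], [49, 100, 154], [47, 99, 154], [58, 102, 155], [88, 119, 160], [123, 142, 168], [138, 153, 171], [126, 143, 166], [90, 119, 158], [57, 102, 154], [46, 98, 154], [51, 100, 154], [57, 101, 152], [59, 101, 150], [55, 98, 148], [48, 93, 144], [44, 84, 133], [59, 76, 109], [88, 82, 83], [112, 94, 69], [120, 101, 68], [117, 101, 75], [111, 100, 84], [105, 97, 87], [102, 95, 86], [101, 95, 86], [106, 100, 91], [114, 107, 98], [119, 113, 104], [120, 115, 105]]
[[28, 55, 88], [28, 54, 87], [28, 54, 87], [27, 53, 85], [27, 54, 87], [30, 62, 99], [36, 73, 115], [41, 83, 129], [44, 89, 138], [45, 91, 141], [46, 91, 141], [45, 90, 139], [44, 88, 137], [43, 86, 133], [41, 82, 128], [39, 79, 124], [39, 78, 121], [38, 75, 117], [34, 71, 111], [31, 66, 105], [34, 64, 101], [54, 72, 100], [82, 89, 103], [98, 101, 107], [86, 91, 102]
[... 313 characters left out ...]
5], [112, 105, 96]]
[[28, 54, 87], [28, 54, 87], [27, 54, 86], [28, 54, 86], [29, 55, 87], [28, 54, 86], [27, 54, 86], [27, 54, 86], [28, 54, 86], [28, 54, 87], [28, 54, 86], [28, 55, 86], [28, 55, 86], [28, 54, 85], [28, 54, 85], [28, 54, 85], [27, 54, 85], [28, 54, 85], [27, 53, 85], [26, 53, 85], [29, 54, 86], [43, 63, 89], [66, 78, 95], [81, 90, 100], [76, 86, 98], [54, 69, 91], [33, 56, 87], [27, 53, 87], [27, 54, 87], [28, 54, 87], [28, 55, 87], [28, 55, 87], [26, 54, 87], [33, 55, 89], [56, 65, 87], [90, 83, 81], [117, 99, 73], [127, 106, 71], [123, 105, 78], [116, 105, 88], [112, 105, 94], [111, 104, 95], [111, 104, 95], [111, 104, 94], [111, 104, 94], [111, 104, 94], [111, 105, 94]]
```

View pics/c2.png

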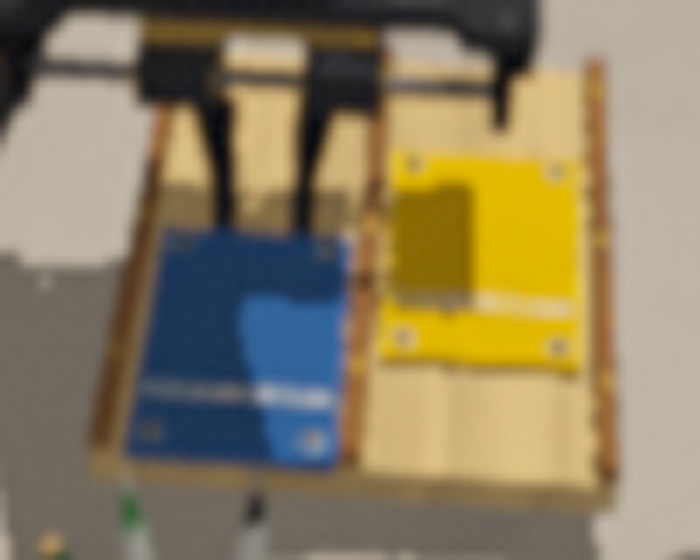

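The side view shows square contact and the yellow plate undisturbed. The line reads 99 mm in side coordinates and the rack end about 126.8, so roughly 27 mm remain. I'll push 24 mm first.

Request:
step_arm --deltas '[[[-0.006, 0, 0], 0], [[-0.006, 0, 0], 0], [[-0.006, 0, 0], 0], [[-0.004, 0, 0], 0], [[-0.002, 0, 0], 0]]'

```text
time: 7.12
eef_pos: [0.5409, 0.0542, 0.0385]
ee_rot: [[0.088, -0.996, -0.0], [-0.996, -0.088, -0.0], [-0.0, 0.0, -1.0]]
wrist_force: [-0.6, -0.4, -0.1]
grip_width: 0.233
grasp_force: 0.3
```

Request:
step_arm --deltas '[[[0, 0, 0], 0], [[0, 0, 0], 0]]'

```text
time: 7.38
eef_pos: [0.5411, 0.0538, 0.0386]
ee_rot: [[0.087, -0.996, 0.0], [-0.996, -0.087, 0.0], [-0.0, -0.0, -1.0]]
wrist_force: [0.0, 0.3, 0.2]
grip_width: 0.23
grasp_force: 0.0
```

```bash
cat > e.py <<'E'
import w
from h import *
# average several frames of the side view; line at z=.042 and rack end in the yellow lane at z=.036
S=[vision.snapshot("side") for _ in range(4)];s=dict(S[0]);s["pixels"]=np.mean([a["pixels"] for a in S],0);np.savez("side2.npz",**s)
y=np.arange(.108,.138,.0002)
for xc in(.02,.03,.042,.054,.062):
    r=warp(s,.042,np.arange(xc-.006,xc+.006,.001),y).mean(0);r=r[:,0]-.3*r[:,2];k=np.clip(r-np.percentile(r,30)-.35*(r.max()-np.percentile(r,30)),0,None);print(xc,"line",(k*y).sum()/k.sum()*1000)
ys=np.arange(-.17,.17,.0005)
for xc in(-.06,-.042,-.025):
    p=warp(s,.036,np.arange(xc-.008,xc+.008,.001),ys).mean(0)[:,0];g=-np.gradient(cv2.GaussianBlur(p[None].astype(np.float32),(0,0),3)[0]);m=(ys>.115)&(ys<.137);print(xc,"end",ys[m][g[m].argmax()]*1000, "right",cross(ys,p,-.127,-.1))
c=cv2.resize(s["pixels"][205:265,225:325].astype(np.uint8),None,fx=7,fy=7,interpolation=cv2.INTER_CUBIC);cv2.imwrite("pics/c3.png",c[...,::-1])
E
python3 e.py
```

```text
t 7.375 rack [42.37 19.27] z 0.03864382268292263 yaw -85.0082662402825 F [0.01742381 0.33152333 0.20507988] 0.22966737915931584
0.02 line 123.3090449257432
0.03 line 122.80466897798568
0.042 line 123.39384851419217
0.054 line 123.76341606791202
0.062 line 123.3300579249344
-0.06 end 127.50000000000026 right [-111.05]
-0.042 end 127.50000000000026 right [-109.12]
-0.025 end 127.50000000000026 right [-107.6]
```

View pics/c3.png

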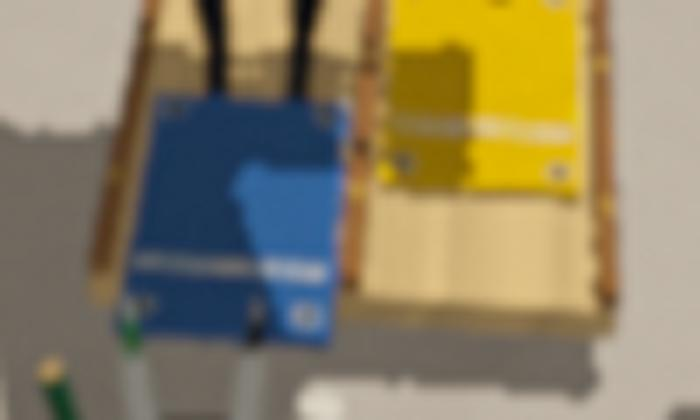

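The line sits about 3.5 mm short of the end, reading 123.3 against about 127. I'll push 3 mm more, back off, rise and swing clear so the top camera can check.

Request:
step_arm --deltas '[[[-0.002, 0, 0], 0], [[-0.001, 0, 0], 0], [[0, 0, 0], 0], [[0.008, 0, 0], 0], [[0.01, 0, 0], 0]]'

```text
time: 8.2
eef_pos: [0.5423, 0.0384, 0.0385]
ee_rot: [[0.087, -0.996, 0.0], [-0.996, -0.087, 0.0], [-0.0, -0.0, -1.0]]
wrist_force: [-0.1, 0.1, 0.0]
grip_width: 0.23
grasp_force: 0.0
```

Request:
step_arm --deltas '[[[0, 0, -0.02], 0], [[0, 0, -0.04], 0], [[0.03, 0, -0.04], 0], [[0.05, 0, -0.02], 0], [[0.05, 0, 0], 0]]'

```text
time: 8.82
eef_pos: [0.5549, -0.0923, 0.1611]
ee_rot: [[0.088, -0.996, 0.005], [-0.996, -0.088, 0.0], [0.0, -0.005, -1.0]]
wrist_force: [-0.0, -0.0, -0.9]
grip_width: 0.229
grasp_force: 0.0
```

Request:
step_arm --deltas '[[[0.05, 0, 0], 0], [[0.04, 0, 0], 0], [[0.02, 0, 0], 0], [[0, 0, 0], 0], [[0, 0, 0], 0]]'

```text
time: 9.45
eef_pos: [0.563, -0.1996, 0.1584]
ee_rot: [[0.088, -0.996, -0.0], [-0.996, -0.088, 0.0], [-0.0, 0.0, -1.0]]
wrist_force: [0.4, 0.3, 0.4]
grip_width: 0.232
grasp_force: 0.0
```

```bash
python3 e.py; cat > f.py <<'E'
from h import *
S=[vision.snapshot("top") for _ in range(4)];s=dict(S[0]);s["pixels"]=np.mean([a["pixels"] for a in S],0).astype(np.float32);np.savez("top2.npz",**s)
y=np.arange(.105,.14,.0002)
for xc in(.03,.042,.054):
    r=warp(s,.042,np.arange(xc-.008,xc+.008,.001),y).mean(0)[:,0];b=np.median(r);k=np.clip(r-b-.35*(r.max()-b),0,None);print(xc,"line",(k*y).sum()/k.sum()*1000)
ys=np.arange(-.17,.19,.0005)
p=warp(s,.042,np.arange(.022,.062,.001),ys).mean(0)[:,0];print("plate edges",cross(ys,p,.0,.17,140))
for xc,z in((-.042,.036),(-.084,.044),(0,.044)):
    p=warp(s,z,np.arange(xc-(.03 if z<.04 else .003),xc+(.03 if z<.04 else .003),.001),ys).mean(0)[:,2];print(xc,"end",cross(ys,p,.105,.14),"right",cross(ys,p,-.14,-.1))
c=cv2.resize(s["pixels"][185:270,180:295].clip(0,255).astype(np.uint8),None,fx=6,fy=6,interpolation=cv2.INTER_CUBIC);cv2.imwrite("pics/c4.png",c[...,::-1])
E
python3 f.py
```

```text
t 9.45 rack [  43.66 -235.08] z 0.15843306321466788 yaw -84.9706401884106 F [0.35016146 0.28466785 0.41228134] 0.23153943662742807
0.02 line 125.24289644600941
0.03 line 125.64122904703507
0.042 line 126.15971251678288
0.054 line 125.44029747090404
0.062 line 125.59512244606385
-0.06 end 127.50000000000026 right [-113.91]
-0.042 end 127.50000000000026 right [-113.68]
-0.025 end 127.50000000000026 right [-111.64]
0.03 line 122.11985729326335
0.042 line 122.400324174053
0.054 line 122.65193578802497
plate edges [118.6  126.16 151.51]
-0.042 end [123.81] right [-139.57 -117.57]
-0.084 end [120.21] right [-138.76 -110.56]
0 end [121.26] right [-123.86]
```

View pics/c4.png

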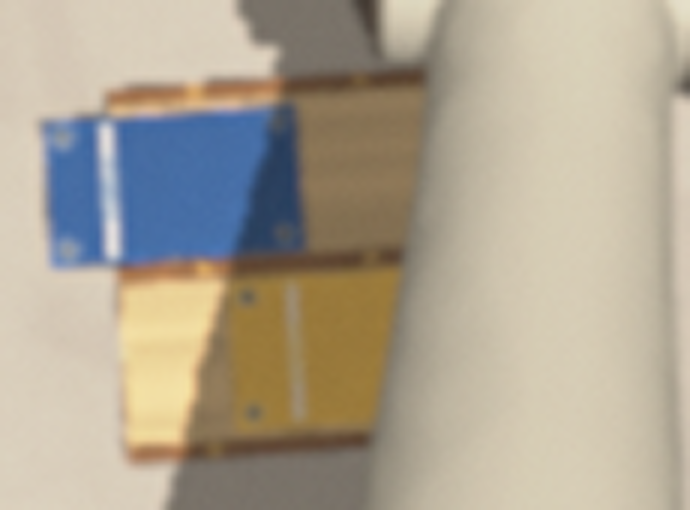

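The top view shows the white line (crop x 103–122) on the rack's end edge, which runs from about 107 to 118. The cameras put the line between about level and 1.5 mm short. The yellow plate hasn't moved and the arm is clear, so I'm handing in.

```bash
python3 -c "
from workcell import bot
print(bot.job_done())"
```

```text
the job is handed in; nothing more can be done
None
```

I pushed the blue plate along its lane until it overhung the rack's left end, with its white line level with that end to within about 1.5 mm by both cameras; the yellow plate was not moved, the arm ended clear, and the job is handed in.

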